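# Stow a slab guide in the two-hoop rack

### The job

Put the loose slab guide away in the rack: slide it under both hoops of the empty lane, flat on the rack's board, until its ends are level with the ends of the guide already stowed beside it, then let go. Leave the stowed guide, the little bowl, the clay cup and the test tile where they are.

Things in the scene. Friction and masses are not known exactly. Their poses are not given: they have to be found in the camera images.
- guide: the loose slab guide: a plain wooden slat, 300 long (its y axis), 24 wide (x), 8 thick (z), 50 g, lying on the table at the right of the rack, origin at the centre of its underside; end for end it is the same
- guide_rack: fixed wooden rack, origin under its centre, z up: board 146 (x) x 290 (y) x 10 thick, a dark hoop across each end (outer faces y = +-140, inner +-122; lintel z = 26 to 38). Under each hoop two slots 34 wide, z = 10 to 26: empty lane at x = -35, occupied lane at x = +35, along y, open above between the hoops. A big basin crowds its left (+y) end; the right end is open
- open_lane (a point): middle of the empty lane, on the board's upper face (10 mm above the table), axes as the rack; a stowed guide has its origin here and its y along the lane, 10 mm of it showing past each hoop
- right_mouth (a point): floor centre of the empty lane at the outer face of the right-hand hoop, where the guide enters; axes as the rack
- left_mouth (a point): floor centre of the empty lane at the outer face of the left-hand hoop; axes as the rack
- mate: the guide already stowed in the far lane, same size as the loose one, origin at the centre of its underside; loose, to be left alone
- bowl: bystander: small green-grey bowl, 93 across, 34 high, origin under its centre
- cup: bystander: unglazed clay cup, 68 across, 56 high, origin under its centre
- tile_dark: bystander: small glaze test tile 30 x 52 x 7 lying on the table in front of the rack, origin under its centre

How it is judged:
At the end, for the whole second after the job is handed in: The loose guide lies flat on the board in the empty lane, under both hoops, its ends level with the stowed guide's (centred along the lane within 8 mm, across it within 7 mm, height within 4 mm), released and at rest (y of guide in the frame of open_lane between -0.008 and 0.008 m and x of guide in the frame of open_lane between -0.007 and 0.007 m and z of guide in the frame of open_lane between -0.003 and 0.004 m and angle between the y axis of guide and the y axis of guide_rack, either way round below 0.06 rad and angle between guide's own z axis and vertical below 0.05 rad and linear speed of guide below 0.02 m/s); the robot touches nothing.
It fails at once if the stowed guide is shifted more than 8 mm (distance of mate from where it was at the start of the episode above 0.008 m).
It fails at once if the bowl is moved more than 20 mm (distance of bowl from where it was at the start of the episode above 0.02 m).
It fails at once if the cup is moved more than 20 mm (distance of cup from where it was at the start of the episode above 0.02 m).
It fails at once if the test tile is moved more than 20 mm (distance of tile_dark from where it was at the start of the episode above 0.02 m).
It also fails if it takes over 48 s, if anything falls off the work surface, if the arm or the gripper's body presses on something with over 40 N, if the wrist force passes 120 N, or if a joint passes its speed limit or range.

### The arm

A 6-joint arm with a two-finger parallel gripper is mounted at the origin on the work surface; the furniture and walls round the work are solid. World frame = base frame: x ahead of the robot, y to its left, z up, the work surface at z = 0. Lengths are in m, angles in rad, forces in N, time in s.
With the tool pointing down it reaches from about 0.35 to 0.8 m from the base axis. Payload 7.3 kg.
Tool frame: the origin (TCP) lies midway between the tips of the shut fingers; the grasp point (between the pads) lies 19 mm behind it; z points along the fingers, y is the line along which they close (so a half turn about z gives the same grasp; the last joint's range is limited). The gripper opens to 85 mm and grips with 20 to 120 N. Pads are 22 mm wide; open, the fingers measure 114 mm over their backs; the gripper's body (76 mm by 85 mm) begins 54 mm behind the grasp point. The pads swing forward as they close: fully open they stand 13 mm farther back than shut.
Start: joints at [1.091, 0.342, 1.524, -0, 1.275, -0.146], TCP at [0.172, 0.496, 0.231] pointing down, gripper open.
Joint ranges: [-2.53, 2.53], [-0.77, 2.02], [0.04, 2.7], [-1, 4.14], [0.28, 2.66], [-3.11, 3.11]. Speed limits (rad/s): [2.57, 2.57, 3.14, 3.14, 3.14, 3.14].

### API

Orientations are given as a unit quaternion [x, y, z, w].
In Python, from station import arm gives the robot as it stands.
- The arm moves only by the shell command python3 -m pendant 'ROWS' [FORCE]. ROWS is JSON, a list of rows, each a list of 7 numbers: the turn, a rotation vector about the tool's x, y, z in rad, then the shift along the tool's x, y, z in cm, then the opening, from 0 (shut) to 1 (fully open). In form: [[wx, wy, wz, tx, ty, tz, fingers], ...]. A call has 1 to 20 rows; each row shifts and turns the commanded pose from where the row before left it, along the tool's axes as they then stand; what a row does not reach is not made up. A row lasts 1/10 s, in which the tool goes at most 50 mm and 8.59 degrees, less where a joint would pass 70% of its speed; a pose out of reach is approached as far as the arm can. A call with a gripper value outside its range is refused whole. The fingers move at their own pace and stop on an object; FORCE is the grip in N (left out, the last holds). Time passes only in rows, so rows that do not move let the fingers close. It gives the time, the measured TCP pose, the force, the opening and the grip force at its end, in the units of the state.
- arm.get_obs(): the state, without advancing time (a new reading comes with each control period).
- arm.grab_frame(name): name is "side" or "top"; returns a dict with "img" (420x560x3 uint8, blue, green, red), "vfov" (degrees; the focal length in pixels is half the picture's height over the tangent of half this angle, whatever the lens; pixels are square), "cx", "cy" (the principal point, pixels), "D" ([k1, k2, p1, p2, k3] as OpenCV has them; the pictures are not rectified), "camera_from_world" (4x4, takes a point from world to camera coordinates). Camera axes: x right, y down, z forward; pixel columns grow to the right and rows downward; lengths in m; the calibration is good to about 2 mm. A picture is of the moment at which its call begins. There is no depth.
- arm.sign_off(): hands the job in; it is judged then, once.
The state is a dict: "time_s": time; "joint_pos": joint angles; "qvel": joint speeds; "joint_torque": joint torques, N m; "tool_pos": TCP position; "tcp_rot": TCP orientation; "force": force on the tool from outside, world axes, zero at the start; "wrist_torque": the same for the moment, N m; "opening": finger opening in m; "grip_force": force on a finger pad.
Only numpy, scipy, OpenCV 4.12 (cv2) and the standard library are available. Lean on these libraries where they do the work, as an engineer would, in place of code of your own. Each camera call takes 0.05 s, during which the arm holds its last target. There are 200 camera calls.

## Working session

There is one attempt and no reset: what is moved stays moved. The work goes in short steps, Python scripts to look and compute and a shell command to move; the robot and the scene stay as the last step left them, time stands still between calls to the robot, and variables do not carry over. Pictures are saved under pics/ and viewed, at most 10 in all, crops included, and the job is handed in when it is done.

```bash
mkdir -p pics; python3 - <<'E'
from station import arm
import cv2,json,pickle
F={}
for n in("side","top"):
    f=arm.grab_frame(n);F[n]=f;cv2.imwrite(f"pics/{n}0.png",f["img"])
    print(n,f["vfov"],f["cx"],f["cy"],f["D"],f["camera_from_world"])
pickle.dump(F,open("f0.pkl","wb"))
print(arm.get_obs())
E
```

```text
side 42.61070075271857 276.4727652980585 203.80209967487463 [-0.14902911  0.          0.          0.          0.        ] [[ 0.58079002 -0.81399794 -0.00950308 -0.34659839]
 [-0.49161532 -0.34141662 -0.80109242  0.28758896]
 [ 0.64884307  0.46993834 -0.59846522  1.26809987]
 [ 0.          0.          0.          1.        ]]
top 52.593294988968424 276.03095291897483 211.48624724088998 [-0.01589139  0.          0.          0.          0.        ] [[ 1.14362928e-01 -9.93438877e-01 -5.64350902e-04 -9.95404485e-02]
 [-9.68647826e-01 -1.11382873e-01 -2.22070359e-01  5.50543306e-01]
 [ 2.20550469e-01  2.59432737e-02 -9.75030480e-01  9.40858030e-01]
 [ 0.00000000e+00  0.00000000e+00  0.00000000e+00  1.00000000e+00]]
{'time_s': 0.1, 'joint_pos': array([ 1.09100993e+00,  3.42652578e-01,  1.52491428e+00, -1.29800771e-05,
        1.27537539e+00, -1.46027539e-01]), 'qvel': array([-0.00042556, -0.00227304, -0.00024688,  0.00277053, -0.00029371,
       -0.00027951]), 'joint_torque': array([ 8.26499090e-04, -4.34449196e+01, -2.46490574e+01, -2.86957920e-04,
        4.51750180e-03,  2.67056244e-06]), 'tool_pos': array([0.17182286, 0.49571959, 0.23069821]), 'tcp_rot': array([ 1.66104037e-01,  9.86108003e-01, -6.43941746e-04, -2.01813758e-04]), 'force': array([ 0.50266101, -0.16951871, -0.52794871]), 'wrist_torque': array([-0.04426043,  0.00582124, -0.00593738]), 'grip_force': 0.0, 'opening': 0.08536937670116364}
```

View pics/top0.png

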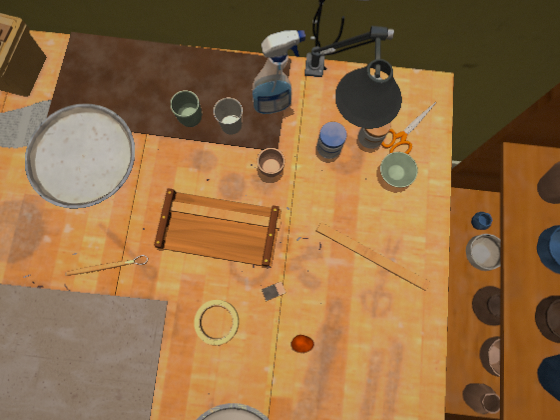

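View pics/side0.png

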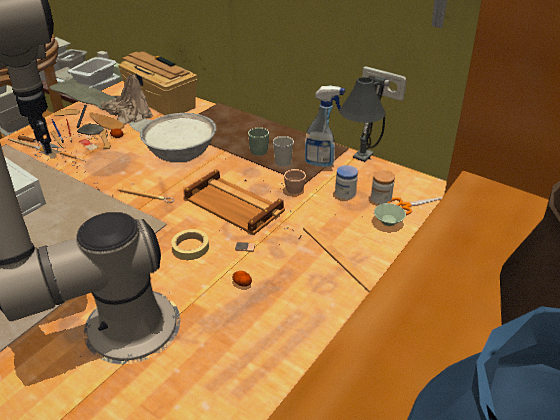

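The top view shows the rack at about (160–278, 190–265), with the basin to its left. The loose guide runs from (317,226) to (425,289), the tile is at (272,291), the cup at (270,163) and the bowl at (398,170). I'll enlarge this area next.

```bash
python3 - <<'E'
import cv2
im=cv2.imread("pics/top0.png")
cv2.imwrite("pics/c1.png",cv2.resize(im[180:280,150:290],None,fx=5.6,fy=5.6,interpolation=cv2.INTER_CUBIC))
cv2.imwrite("pics/c2.png",cv2.resize(im[215:300,305:440],None,fx=5.9,fy=5.9,interpolation=cv2.INTER_CUBIC))
E
```

```text
(no output)
```

View pics/c1.png

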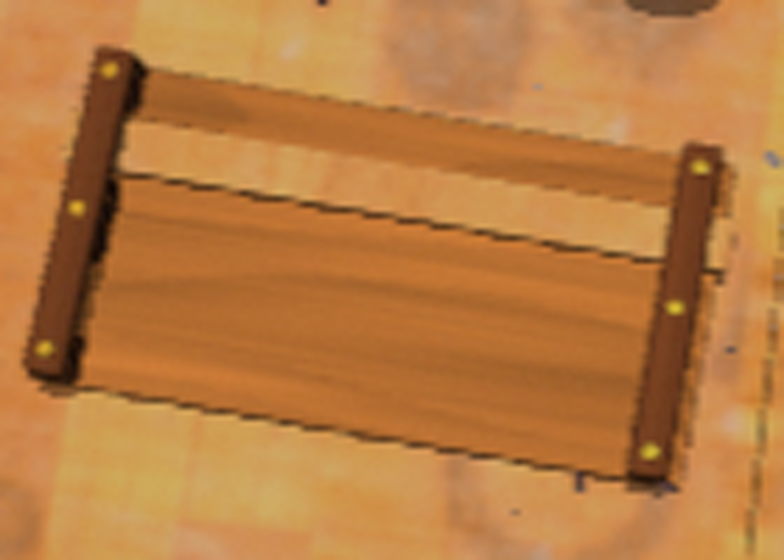

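View pics/c2.png

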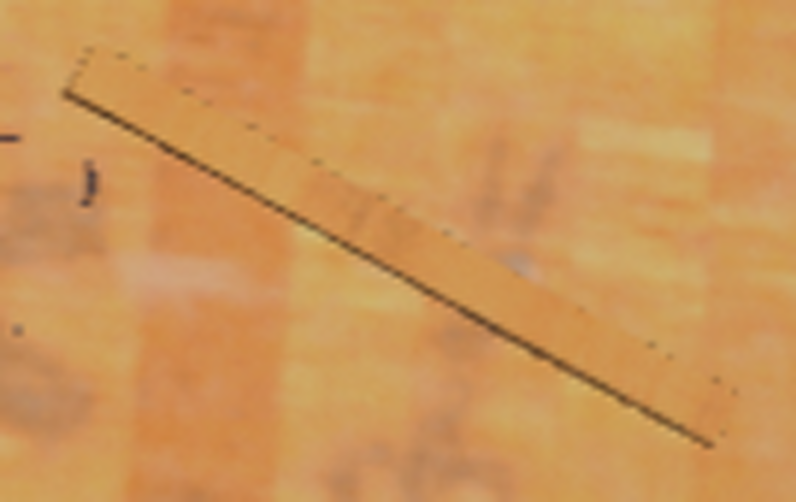

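Crop c1 puts the pin heads on the left hoop at (109,70), (77,208) and (44,349), and on the right hoop at (701,167), (675,308) and (650,452). The stowed guide fills the strip just beyond the mid pins. Crop c2 puts the loose guide's top corners at (90,47), (66,91), (738,392) and (713,443).

```bash
cat > h.py <<'E'
import numpy as np,cv2
from scipy.spatial.transform import Rotation as R
def K(f):
    h=f["img"].shape[0];a=h/2/np.tan(np.radians(f["vfov"])/2)
    return np.array([[a,0,f["cx"]],[0,a,f["cy"]],[0,0,1.]])
def ray(f,uv,z):
    p=cv2.undistortPoints(np.array(uv,float).reshape(-1,1,2),K(f),np.array(f["D"],float))[:,0]
    M=np.array(f["camera_from_world"]);c=-M[:3,:3].T@M[:3,3]
    d=np.c_[p,np.ones(len(p))]@M[:3,:3]
    return c+d*((z-c[2])/d[:,2])[:,None]
def proj(f,P):
    M=np.array(f["camera_from_world"])
    return cv2.projectPoints(np.array(P,float).reshape(-1,3),cv2.Rodrigues(M[:3,:3])[0],M[:3,3],K(f),np.array(f["D"],float))[0][:,0]
E
python3 - <<'E'
import pickle;from h import *
F=pickle.load(open("f0.pkl","rb"));f=F["top"]
pins=ray(f,np.array([(109,70),(77,208),(44,349),(701,167),(675,308),(650,452)])/5.6+[150,180],.038)
L,Rr=pins[:3].mean(0),pins[3:].mean(0)
print(np.round(pins,4),"len",np.linalg.norm(L-Rr))
y=(L-Rr)[:2];th=np.arctan2(-y[0],y[1]);C=(L+Rr)/2
x2=(pins[0]+pins[3]-pins[2]-pins[5])[:2];print("rack",C[:2],"yaw",th,np.arctan2(x2[1],x2[0]))
mate=ray(f,np.array([(120,175),(660,262)])/5.6+[150,180],.018)
Rm=np.array([[np.cos(th),-np.sin(th)],[np.sin(th),np.cos(th)]])
print("mate near edge in rack",(mate[:,:2]-C[:2])@Rm)
be=ray(f,np.array([(80,387),(600,475)])/5.6+[150,180],.010);print("board near edge",(be[:,:2]-C[:2])@Rm)
g=ray(f,np.array([(90,47),(66,91),(738,392),(713,443)])/5.9+[305,215],.008)
print(g); gl,gr=g[:2].mean(0),g[2:].mean(0);d=gl-gr
print("guide",g.mean(0)[:2],"yaw",np.arctan2(-d[0],d[1]),"len",np.linalg.norm(d),"w",np.linalg.norm(g[0]-g[1]))
for n,p in dict(open_lane=(-.035,0),rm=(-.035,-.140),lm=(-.035,.14)).items(): print(n,C[:2]+Rm@p)
for n,uv,z in(("cup",(271,157),.056),("bowl",(398,168),.034),("tile",(272,291),.007),("fruit",(303,343),.02)):print(n,ray(f,[uv],z)[0])
E
```

```text
[[ 0.5812  0.229   0.038 ]
 [ 0.5189  0.2322  0.038 ]
 [ 0.4568  0.2356  0.038 ]
 [ 0.5676 -0.0328  0.038 ]
 [ 0.505  -0.0289  0.038 ]
 [ 0.4429 -0.0256  0.038 ]] len 0.26173720908853704
rack [0.51205643 0.10158621] yaw -0.052707537715333604 -0.05553815313809647
mate near edge in rack [[ 0.02090711  0.12147868]
 [ 0.02212402 -0.11991115]]
board near edge [[-0.07306216  0.1201446 ]
 [-0.07284719 -0.10993119]]
[[ 0.55405544 -0.14658097  0.008     ]
 [ 0.53424616 -0.13833218  0.008     ]
 [ 0.44140632 -0.42233458  0.008     ]
 [ 0.41973465 -0.41295739  0.008     ]]
guide [ 0.48736064 -0.28005128] yaw -0.3914364202957322 len 0.2977074056641014 w 0.0214580965499244
open_lane [0.47710504 0.10343012]
rm [ 0.4697294  -0.03637546]
lm [0.48448068 0.2432357 ]
cup [ 0.69401538 -0.00794977  0.056     ]
bowl [ 0.70952516 -0.32401209  0.034     ]
tile [ 0.37588207 -0.04722754  0.007     ]
fruit [ 0.2664229  -0.13203045  0.02      ]
```

```bash
cat >> h.py <<'E'
def to(p,yang):
    """tool-frame shift (cm) and tool-z turn to bring TCP to p, tool y axis at world angle yang (mod pi); tool down"""
    from station import arm
    o=arm.get_obs();r=R.from_quat(o["tcp_rot"]);M=r.as_matrix()
    e=(yang-np.arctan2(M[1,1],M[0,1])+np.pi/2)%np.pi-np.pi/2
    T=R.from_euler("z",e)*r
    # remaining tilt error correction to exactly vertical
    z=T.as_matrix()[:,2];T=R.align_vectors([[0,0,-1.]],[z])[0]*T
    print("t",round(o["time_s"],2),"tcp",np.round(o["tool_pos"],4),"shift before turn cm",np.round(M.T@(np.array(p)-o["tool_pos"])*100,2),
      "rotvec",np.round((r.inv()*T).as_rotvec(),4),"shift after turn",np.round(T.as_matrix().T@(np.array(p)-o["tool_pos"])*100,2),"open",round(o["opening"],4),"F",np.round(o["force"],1),"grip",round(o["grip_force"],1))
E
python3 -m pendant '[[0,0,0,-3.94,-1.88,0,1],[0,0,0,-3.94,-1.88,0,1],[0,0,0,-3.94,-1.88,0,1],[0,0,0,-3.94,-1.88,0,1],[0,0,0,-3.94,-1.88,0,1],[0,0,0,-3.94,-1.88,0,1],[0,0,0,-3.94,-1.88,0,1],[0,0,0,-3.94,-1.88,0,1],[0,0,0,-1.94,-4.55,0.25,1],[0,0,0,-1.94,-4.55,0.25,1],[0,0,0,-1.94,-4.55,0.25,1],[0,0,0,-1.94,-4.55,0.25,1],[0,0,0,-1.94,-4.55,0.25,1],[0,0,0,-1.94,-4.55,0.25,1],[0,0,0,-1.94,-4.55,0.25,1],[0,0,0,-1.94,-4.55,0.25,1],[0,0,0,-1.94,-4.55,0.25,1],[0,0,0,-1.94,-4.55,0.25,1],[0,0,0,-1.94,-4.55,0.25,1],[0,0,0,-1.94,-4.55,0.25,1]]' 60 
python3 -m pendant '[[0,0,0.148,0,0,0,1],[0,0,0.148,0,0,0,1],[0,0,0.148,0,0,0,1],[0,0,0.148,0,0,0,1],[0,0,0.148,0,0,0,1],[0,0,0.148,0,0,0,1],[0,0,0.148,0,0,0,1],[0,0,0.148,0,0,0,1],[0,0,0.148,0,0,0,1],[0,0,0.148,0,0,0,1],[0,0,0.148,0,0,0,1],[0,0,0,0,0,0,1],[0,0,0,0,0,0,1]]'
python3 -c "
from h import *
to((.4607,-.3447,.05),-.3914)"
```

```text
time_s: 2.1
tool_pos: [0.4612, -0.3434, 0.2008]
tcp_rot: [0.166, 0.986, 0.0, -0.0]
force: [0.9, 0.7, 2.0]
opening: 0.085
grip_force: 0.0
time_s: 3.4
tool_pos: [0.4615, -0.3414, 0.2009]
tcp_rot: [0.83, 0.558, -0.0, -0.0]
force: [-0.8, 0.5, 1.3]
opening: 0.0854
grip_force: 0.0
t 3.4 tcp [ 0.4615 -0.3414  0.2009] shift before turn cm [-0.34  0.07 15.09] rotvec [-0.0006 -0.0003  0.0044] shift after turn [-0.34  0.06 15.09] open 0.0854 F [-0.8  0.5  1.3] grip 0.0
```

```bash

python3 -m pendant '[[0,0,0.004,-0.34,0.07,3.8,0.7],[0,0,0,0,0,3.8,0.7],[0,0,0,0,0,3.8,0.7],[0,0,0,0,0,3.7,0.7],[0,0,0,0,0,1.6,0.7],[0,0,0,0,0,1.6,0.7],[0,0,0,0,0,0.9,0.7],[0,0,0,0,0,0.5,0.7],[0,0,0,0,0,0,0.7],[0,0,0,0,0,0,0.7]]' 60
python3 - <<'E'
from h import *
from station import arm
to((.4607,-.3447,.0025),-.3914)
f=arm.grab_frame("top");cv2.imwrite("pics/g1.png",cv2.resize(f["img"][200:310,300:450],None,fx=5,fy=5,interpolation=cv2.INTER_CUBIC))
E
```

```text
time_s: 4.4
tool_pos: [0.4613, -0.3452, 0.005]
tcp_rot: [0.832, 0.555, 0.0, 0.001]
force: [0.8, -0.9, 0.2]
opening: 0.0598
grip_force: 0.0
t 4.4 tcp [ 0.4613 -0.3452  0.005 ] shift before turn cm [ 0.02 -0.08  0.25] rotvec [ 0.0011  0.0003 -0.003 ] shift after turn [ 0.02 -0.08  0.25] open 0.0598 F [ 0.8 -0.9  0.2] grip 0.0
```

View pics/g1.png

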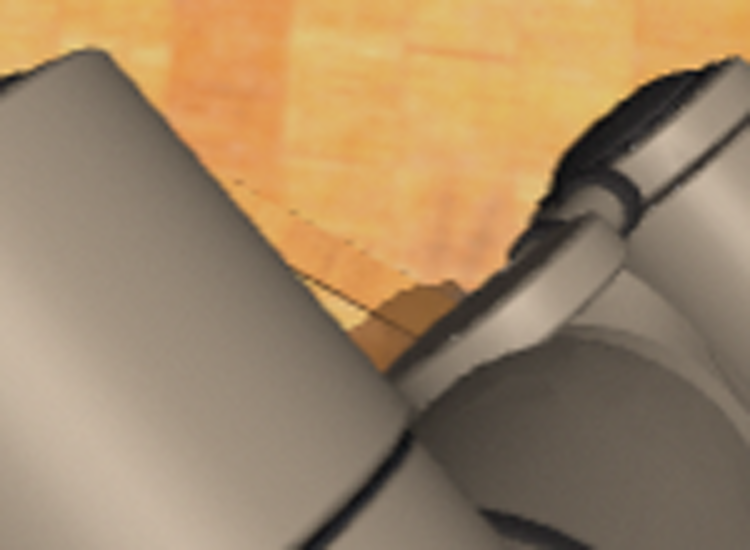

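The arm hides most of the guide here, but the visible part of it, about (230,180) to (420,340), hasn't moved. I'll close the fingers and lift a little.

```bash

python3 -m pendant '[[0,0,0,0,-0.08,0.2,0.7],[0,0,0,0,0,0,0.2],[0,0,0,0,0,0,0.2],[0,0,0,0,0,0,0.1],[0,0,0,0,0,0,0.1],[0,0,0,0,0,0,0.1],[0,0,0,0,0,0,0.1]]' 60
python3 -m pendant '[[0,0,0,0,0,-1,0.1],[0,0,0,0,0,-2,0.1],[0,0,0,0,0,-2,0.1],[0,0,0,0,0,-1,0.1],[0,0,0,0,0,0,0.1],[0,0,0,0,0,0,0.1]]' 60
python3 - <<'E'
from h import *
from station import arm
to((.4607,-.3447,.0625),-.3914)
f=arm.grab_frame("side");cv2.imwrite("pics/g2.png",cv2.resize(f["img"][150:310,230:420],None,fx=3.75,fy=3.75,interpolation=cv2.INTER_CUBIC))
import pickle;pickle.dump(f,open("f2.pkl","wb"))
# predicted corners if level and unslipped
o=arm.get_obs();M=R.from_quat(o["tcp_rot"]).as_matrix()
yw=np.arctan2(M[1,0],M[0,0]);u=np.array([np.cos(yw),np.sin(yw),0]);v=np.array([-u[1],u[0],0])
c=np.array([*o["tool_pos"][:2],0])+u*.07+[0,0,o["tool_pos"][2]-.003+.008]
P=[c+a*.15*u+b*.012*v for a in(1,-1)for b in(1,-1)]
print(np.round((proj(f,P)-[230,150])*3.75,0).tolist())
E
```

```text
time_s: 5.15
tool_pos: [0.4604, -0.3447, 0.0028]
tcp_rot: [0.832, 0.555, 0.0, 0.0]
force: [-0.8, 0.7, 6.4]
opening: 0.0217
grip_force: 59.2
time_s: 5.75
tool_pos: [0.46, -0.3443, 0.0619]
tcp_rot: [0.832, 0.555, -0.0, -0.0]
force: [-0.1, 0.1, -1.1]
opening: 0.0215
grip_force: 58.8
t 5.75 tcp [ 0.46   -0.3443  0.0619] shift before turn cm [-0.    0.08 -0.06] rotvec [-0.0005 -0.0003 -0.0036] shift after turn [-0.01  0.08 -0.06] open 0.0215 F [-0.1  0.1 -1.1] grip 58.8
[[273.0, 227.0], [299.0, 216.0], [531.0, 463.0], [559.0, 449.0]]
```

View pics/g2.png

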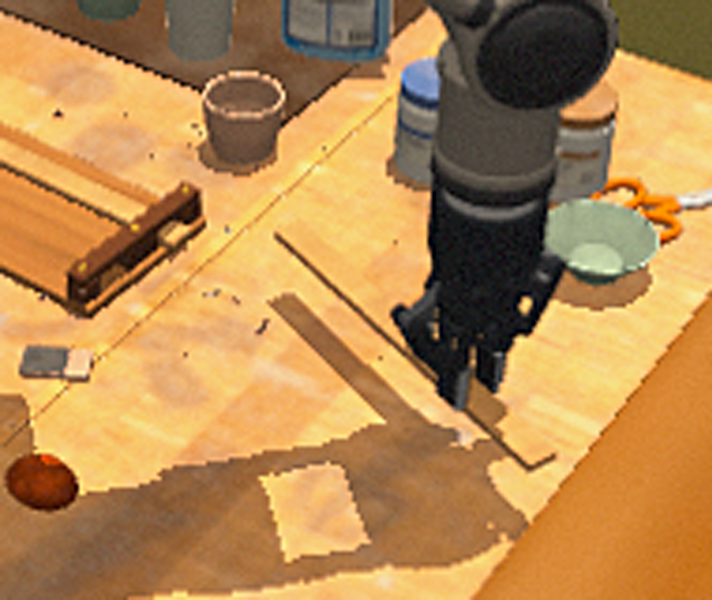

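The guide is held level: its far end is at (277,234) and its near end at (530,467), which matches the prediction. Next I'll turn it to the lane heading.

```bash
python3 -c "
from h import *
to((.4555,-.296,.0165),-.054)"
```

```text
t 5.8 tcp [ 0.4598 -0.3441  0.0614] shift before turn cm [ 4.28 -2.24  4.5 ] rotvec [-0.0012 -0.0009 -0.341 ] shift after turn [ 4.78 -0.69  4.49] open 0.0216 F [-0.5 -0.1 -1.4] grip 58.8
```

```bash
python3 -m pendant '[[0,0,-0.1,0,0,0,0.1],[0,0,-0.1,0,0,0,0.1],[0,0,-0.1,0,0,0,0.1],[0,0,-0.041,0,0,0,0.1],[0,0,0,1.6,-0.23,1.5,0.1],[0,0,0,1.6,-0.23,1.5,0.1],[0,0,0,1.6,-0.23,1.5,0.1],[0,0,0,0,0,0,0.1],[0,0,0,0,0,0,0.1],[0,0,0,0,0,0,0.1]]'
python3 - <<'E'
from h import *
from station import arm
to((.4555,-.296,.0165),-.054)
f=arm.grab_frame("top");cv2.imwrite("pics/g3.png",cv2.resize(f["img"][200:300,240:380],None,fx=5.6,fy=5.6,interpolation=cv2.INTER_CUBIC))
E
```

```text
time_s: 6.8
tool_pos: [0.4565, -0.2974, 0.0178]
tcp_rot: [0.726, 0.688, 0.0, 0.001]
force: [0.4, -0.2, 0.1]
opening: 0.022
grip_force: 58.9
t 6.8 tcp [ 0.4565 -0.2974  0.0178] shift before turn cm [ 0.14 -0.11  0.13] rotvec [ 0.0013  0.0011 -0.0004] shift after turn [ 0.14 -0.11  0.13] open 0.022 F [ 0.4 -0.2  0.1] grip 58.9
```

View pics/g3.png

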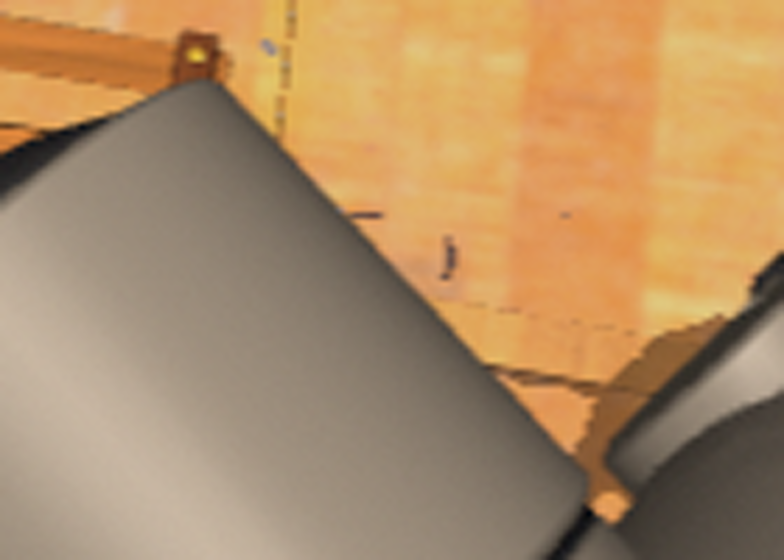

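The arm hides the rack mouth. What shows of the guide is its far edge, (455,300) to (640,333), and its near edge, (490,366) to (650,394). I'll check those edges numerically in the rack frame.

```bash
python3 - <<'E'
import pickle;from h import *
f=pickle.load(open("f0.pkl","rb"))["top"]
C=np.array([.51206,.10159]);t=-.054;Rm=np.array([[np.cos(t),-np.sin(t)],[np.sin(t),np.cos(t)]])
g=ray(f,np.array([(455,300),(640,333),(490,366),(650,394)])/5.6+[240,200],.0235)
print(np.round((g[:,:2]-C)@Rm,4))
to((.4555,-.296,.0165),-.054)
E
```

```text
[[-0.0217 -0.2577]
 [-0.0224 -0.3377]
 [-0.0471 -0.2765]
 [-0.0474 -0.3452]]
t 6.85 tcp [ 0.4565 -0.2974  0.0179] shift before turn cm [ 0.14 -0.1   0.14] rotvec [ 0.0014  0.0011 -0.0005] shift after turn [ 0.14 -0.1   0.14] open 0.0215 F [-0.4  0.5  0.1] grip 58.9
```

The guide is centred on the lane to within 1 mm and parallel to it, so I'll insert it, watching the force.

```bash
python3 -m pendant '[[0,0,0,1,0,0.1,0.1],[0,0,0,1.5,0,0,0.1],[0,0,0,1.5,0,0,0.1],[0,0,0,1.5,0,0,0.1],[0,0,0,1.5,0,0,0.1],[0,0,0,1.5,0,0,0.1],[0,0,0,1,0,0,0.1],[0,0,0,0,0,0,0.1],[0,0,0,0,0,0,0.1]]'
python3 - <<'E'
from h import *
from station import arm
t=-.054;u=np.array([-np.sin(t),np.cos(t)])
p=np.array([.4771,.1034])+u*-.16
to((*p,.0160),t)
f=arm.grab_frame("side");cv2.imwrite("pics/g4.png",cv2.resize(f["img"][150:270,170:330],None,fx=5,fy=5,interpolation=cv2.INTER_CUBIC))
E
```

```text
time_s: 7.75
tool_pos: [0.4613, -0.2014, 0.0164]
tcp_rot: [0.726, 0.688, 0.0, 0.0]
force: [-0.1, -0.1, -1.1]
opening: 0.0218
grip_force: 58.9
t 7.75 tcp [ 0.4613 -0.2014  0.0164] shift before turn cm [14.52 -0.06  0.03] rotvec [0.0005 0.0003 0.0006] shift after turn [14.52 -0.07  0.04] open 0.0218 F [-0.1 -0.1 -1.1] grip 58.9
```

View pics/g4.png

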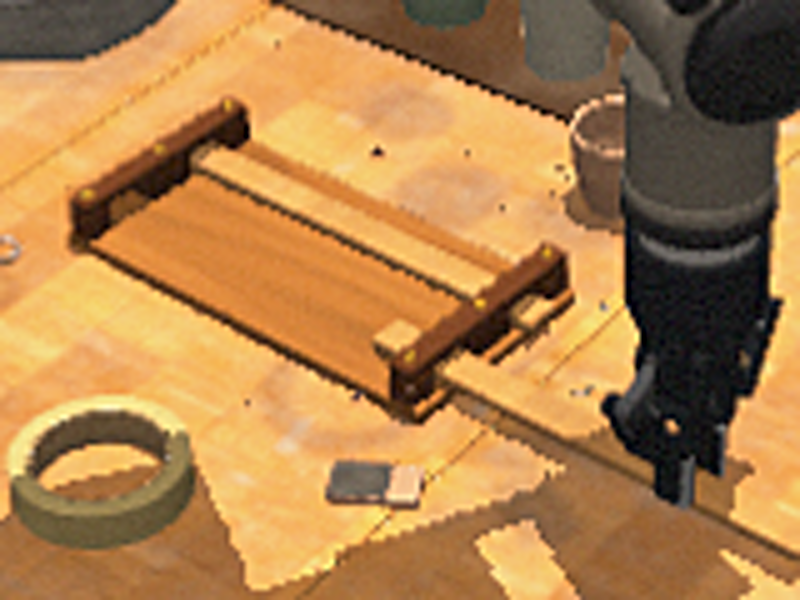

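The tip is through the right hoop at (400,340) and is clear of the sides and lintel. I'll carry on to the hoop.

```bash
python3 -m pendant '[[0,0,0,1.5,-0.03,0,0.1],[0,0,0,1.5,-0.03,0,0.1],[0,0,0,1.5,0,0,0.1],[0,0,0,1.5,0,0,0.1],[0,0,0,1.5,0,0,0.1],[0,0,0,1.5,0,0,0.1],[0,0,0,1.5,0,0,0.1],[0,0,0,1.5,0,0,0.1],[0,0,0,1.5,0,0,0.1],[0,0,0,0.9,0,0,0.1],[0,0,0,0,0,0,0.1],[0,0,0,0,0,0.25,0.1],[0,0,0,0,0,0,0.1],[0,0,0,0,0,0,0.1]]'
python3 - <<'E'
from h import *
t=-.054;u=np.array([-np.sin(t),np.cos(t)])
p=np.array([.4771,.1034])+u*-.16
to((*p,.0125),t)
E
```

```text
time_s: 9.2
tool_pos: [0.4682, -0.0581, 0.0137]
tcp_rot: [0.726, 0.687, -0.0, -0.0]
force: [0.1, -0.7, -0.3]
opening: 0.0217
grip_force: 58.9
t 9.2 tcp [ 0.4682 -0.0581  0.0137] shift before turn cm [0.17 0.02 0.12] rotvec [-0.0002 -0.0001 -0.0008] shift after turn [0.17 0.02 0.12] open 0.0217 F [ 0.1 -0.7 -0.3] grip 58.9
```

```bash
python3 -m pendant '[[0,0,0,0,0,0.1,0.1],[0,0,0,0,0,0,0.1],[0,0,0,0,0,0,0.5],[0,0,0,0,0,0,0.5],[0,0,0,0,0,0,0.5],[0,0,0,0,0,-1,0.5],[0,0,0,0,0,-3,0.5],[0,0,0,0,0,-3.5,0.5],[0,0,0,3.1,0,0,0.5],[0,0,0,3.1,0,0,0.5],[0,0,0,3,0,0,0.5],[0,0,0,0,0,0,0.5],[0,0,0,0,0,0,0.5]]'
python3 - <<'E'
from h import *
from station import arm
t=-.054;u=np.array([-np.sin(t),np.cos(t)])
p=np.array([.4771,.1034])+u*-.07
to((*p,.0135),t)
f=arm.grab_frame("side");cv2.imwrite("pics/g5.png",cv2.resize(f["img"][150:270,170:330],None,fx=5,fy=5,interpolation=cv2.INTER_CUBIC))
E
```

```text
time_s: 10.5
tool_pos: [0.4732, 0.0346, 0.0883]
tcp_rot: [0.725, 0.688, 0.0, 0.0]
force: [-0.1, -0.4, 0.2]
opening: 0.0429
grip_force: 0.0
t 10.5 tcp [0.4732 0.0346 0.0883] shift before turn cm [-0.11  0.01  7.48] rotvec [0.0006 0.0002 0.0019] shift after turn [-0.11  0.02  7.48] open 0.0429 F [-0.1 -0.4  0.2] grip 0.0
```

View pics/g5.png

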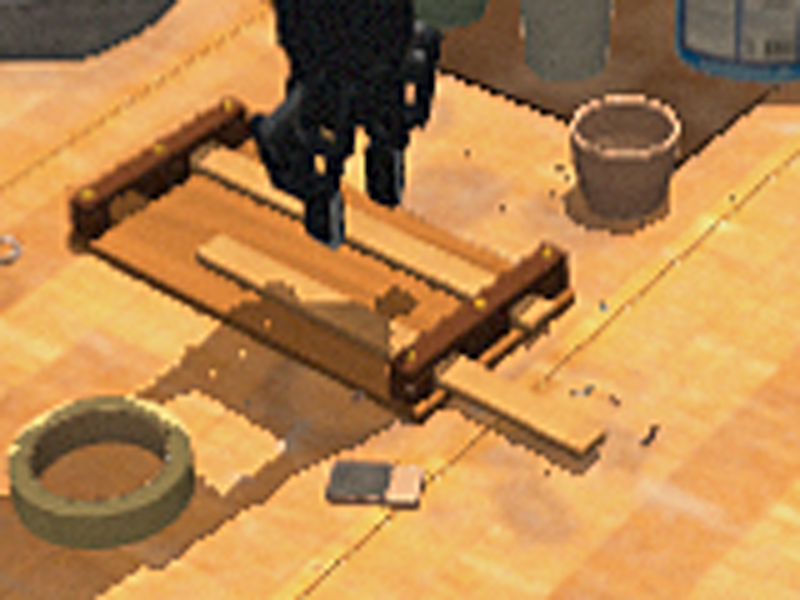

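The guide lies flat in the lane under the right hoop. Its top corners are at (197,256), (217,235), (582,452) and (606,432). I'll work out where those are, then go down to regrasp.

```bash
python3 - <<'E'
import pickle;from h import *
f=pickle.load(open("f0.pkl","rb"))["side"]
C=np.array([.51206,.10159]);t=-.054;Rm=np.array([[np.cos(t),-np.sin(t)],[np.sin(t),np.cos(t)]])
g=ray(f,np.array([(197,256),(217,235),(582,452),(606,432)])/5+[170,150],.018)
print(np.round((g[:,:2]-C)@Rm,4))
g=ray(f,np.array([(541,321),(80,200)])/5+[170,150],.018)
E
python3 -m pendant '[[0,0,0.002,-0.1,0,2.5,0.5],[0,0,0,0,0,2.5,0.5],[0,0,0,0,0,1.5,0.5],[0,0,0,0,0,0.9,0.5],[0,0,0,0,0,0,0.5],[0,0,0,0,0,0,0.5],[0,0,0,0,0,0,0.1],[0,0,0,0,0,0,0.1],[0,0,0,0,0,0,0.1],[0,0,0,0,0,0,0.1],[0,0,0,0,0,0,0.1]]' 50
python3 - <<'E'
from h import *
t=-.054;u=np.array([-np.sin(t),np.cos(t)])
p=np.array([.4771,.1034])+u*-.07
to((*p,.0135),t)
E
```

```text
[[-0.051   0.051 ]
 [-0.0278  0.0564]
 [-0.0511 -0.2448]
 [-0.0294 -0.2448]]
time_s: 11.65
tool_pos: [0.4738, 0.0331, 0.0149]
tcp_rot: [0.727, 0.687, 0.001, 0.001]
force: [-0.7, -1.6, 6.0]
opening: 0.0216
grip_force: 49.0
t 11.65 tcp [0.4738 0.0331 0.0149] shift before turn cm [ 0.03 -0.05  0.14] rotvec [ 0.0021  0.0002 -0.0018] shift after turn [ 0.03 -0.05  0.14] open 0.0216 F [-0.7 -1.6  6. ] grip 49.0
```

```bash
python3 -m pendant '[[0,0,0,0,0,-0.2,0.1],[0,0,0,0,0,-0.1,0.1],[0,0,0,1.5,0,0,0.1],[0,0,0,1.5,0,0,0.1],[0,0,0,1.5,0,0,0.1],[0,0,0,1.5,0,0,0.1],[0,0,0,1.5,0,0,0.1],[0,0,0,1.5,0,0,0.1],[0,0,0,0.3,0,0,0.1],[0,0,0,0,0,0,0.1],[0,0,0,0,0,0.2,0.1],[0,0,0,0,0,0.1,0.1],[0,0,0,0,0,0,0.1]]'
python3 - <<'E'
from h import *
from station import arm
t=-.054;u=np.array([-np.sin(t),np.cos(t)])
p=np.array([.4771,.1034])+u*.022
to((*p,.0145),t)
f=arm.grab_frame("side");cv2.imwrite("pics/g6.png",cv2.resize(f["img"][165:240,175:290],None,fx=6.9,fy=6.9,interpolation=cv2.INTER_CUBIC))
E
```

```text
time_s: 12.95
tool_pos: [0.4785, 0.1258, 0.0148]
tcp_rot: [0.727, 0.687, 0.0, 0.0]
force: [-4.4, 1.6, 11.7]
opening: 0.0217
grip_force: 50.6
t 12.95 tcp [0.4785 0.1258 0.0148] shift before turn cm [-0.04 -0.02  0.03] rotvec [ 0.0006 -0.0005 -0.0029] shift after turn [-0.04 -0.02  0.03] open 0.0217 F [-4.4  1.6 11.7] grip 50.6
```

View pics/g6.png

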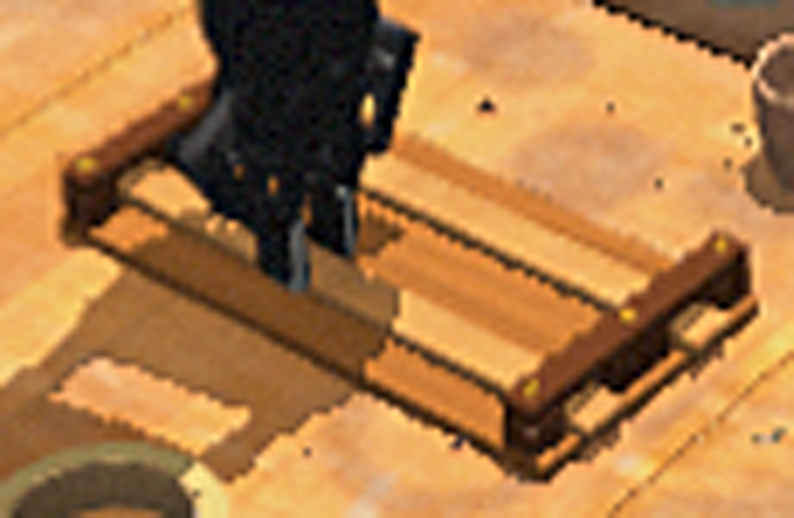

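The guide is now under both hoops and lies flat. Its right end, near (595–628, 402–430), looks level with the stowed guide's end at about (708–740, 322–346). Before letting go, I'll compare the two ends numerically along each lane.

```bash
cat > prof.py <<'E'
from h import *
from station import arm
import sys
C=np.array([.51206,.10159]);t=-.054;Rm=np.array([[np.cos(t),-np.sin(t)],[np.sin(t),np.cos(t)]])
ys=np.arange(-.166,-.137,.001)
for n in sys.argv[1:]:
    f=arm.grab_frame(n)
    for s in(1,-1):
        for l in(-.035,.035):
            acc=[]
            for dx in(-.006,-.003,0,.003,.006):
                P=np.array([[*(C+Rm@[l+dx,s*y]),.018] for y in ys]);uv=proj(f,P).astype(np.float32)
                acc.append(cv2.remap(f["img"],uv[:,0],uv[:,1],cv2.INTER_LINEAR)[:,0].astype(float).mean(1))
            print(n,"end",-s*-1*-1 if 0 else ("right" if s==1 else "left"),l,np.mean(acc,0).round().astype(int).tolist())
    # lateral profile at y=-0.09: x from -.065 to .06
    xs=np.arange(-.06,.06,.002)
    for y in(-.10,-.07):
        P=np.array([[*(C+Rm@[x,y]),.018] for x in xs]);uv=proj(f,P).astype(np.float32)
        print("lat",y,cv2.remap(f["img"],uv[:,0],uv[:,1],cv2.INTER_LINEAR)[:,0,1].tolist())
E
python3 prof.py side
```

```text
side end right -0.035 [161, 164, 167, 170, 171, 168, 161, 140, 115, 88, 63, 52, 48, 52, 64, 83, 103, 126, 145, 159, 168, 173, 174, 175, 175, 175, 172, 167, 155]
side end right 0.035 [169, 171, 173, 175, 177, 175, 169, 159, 135, 108, 81, 58, 48, 50, 61, 77, 96, 118, 140, 158, 172, 179, 183, 185, 184, 181, 174, 162, 142]
side end left -0.035 [159, 153, 146, 138, 127, 117, 110, 101, 94, 89, 86, 83, 81, 81, 81, 79, 79, 77, 74, 70, 64, 59, 51, 44, 39, 33, 29, 30, 33]
side end left 0.035 [162, 158, 149, 141, 131, 119, 107, 94, 82, 72, 62, 54, 48, 41, 35, 31, 29, 28, 28, 30, 33, 36, 39, 43, 45, 46, 45, 42, 38]
lat -0.1 [108, 79, 54, 60, 94, 131, 172, 189, 187, 189, 181, 184, 186, 188, 190, 184, 173, 152, 136, 124, 126, 128, 129, 132, 134, 136, 137, 139, 133, 135, 136, 134, 133, 136, 141, 134, 117, 86, 68, 75, 104, 134, 173, 194, 196, 199, 192, 183, 192, 192, 190, 184, 169, 145, 123, 118, 118, 126, 132, 132]
lat -0.07 [110, 85, 61, 63, 91, 132, 171, 183, 182, 179, 176, 173, 177, 179, 174, 167, 158, 143, 129, 126, 124, 122, 122, 124, 126, 133, 137, 139, 136, 132, 130, 130, 130, 133, 135, 130, 123, 109, 92, 80, 106, 141, 170, 186, 183, 181, 178, 175, 173, 172, 171, 172, 172, 150, 130, 117, 120, 126, 130, 132]
```

The ends are level to within about 1 mm, and the spacing between the guides is about 71 mm against a nominal 70 mm. I'll release and back off.

```bash
python3 -m pendant '[[0,0,0,0,0,-0.05,0.1],[0,0,0,0,0,0,0.3],[0,0,0,0,0,0,0.45],[0,0,0,0,0,0,0.45],[0,0,0,0,0,0,0.45],[0,0,0,0,0,-0.5,0.45],[0,0,0,0,0,-1.5,0.45],[0,0,0,0,0,-3,0.45],[0,0,0,0,0,-4,0.45],[0,0,0,0,0,-4,0.45],[0,0,0,0,0,-4,0.45],[0,0,0,0,0,0,0.45],[0,0,0,0,0,0,0.45],[0,0,0,0,0,0,0.45]]'
python3 prof.py side
```

```text
time_s: 14.45
tool_pos: [0.4774, 0.1261, 0.1832]
tcp_rot: [0.727, 0.687, -0.001, -0.001]
force: [-0.3, 0.4, 0.0]
opening: 0.0384
grip_force: 0.0
side end right -0.035 [158, 161, 164, 167, 167, 164, 157, 136, 112, 85, 61, 50, 46, 52, 63, 81, 101, 123, 142, 156, 166, 171, 172, 172, 172, 172, 169, 164, 151]
side end right 0.035 [168, 169, 171, 172, 174, 172, 166, 156, 132, 106, 79, 56, 48, 51, 62, 77, 95, 116, 137, 156, 169, 176, 180, 182, 180, 178, 171, 159, 140]
side end left -0.035 [156, 150, 143, 135, 124, 114, 106, 97, 90, 84, 82, 80, 80, 80, 80, 78, 77, 75, 72, 69, 64, 58, 52, 46, 40, 33, 28, 29, 32]
side end left 0.035 [159, 154, 147, 138, 129, 118, 107, 96, 86, 79, 74, 72, 72, 73, 75, 76, 76, 75, 73, 69, 63, 57, 50, 42, 35, 29, 24, 24, 26]
lat -0.1 [103, 76, 54, 61, 95, 132, 169, 184, 183, 183, 175, 180, 184, 182, 179, 176, 170, 150, 133, 121, 122, 123, 123, 125, 131, 135, 135, 138, 130, 128, 130, 133, 133, 136, 139, 133, 118, 85, 63, 69, 100, 131, 171, 192, 192, 196, 189, 180, 188, 188, 187, 182, 166, 143, 119, 114, 115, 123, 128, 130]
lat -0.07 [103, 81, 62, 64, 90, 128, 164, 176, 177, 176, 174, 173, 171, 170, 170, 165, 156, 143, 131, 124, 119, 117, 118, 122, 127, 131, 135, 138, 135, 130, 125, 125, 128, 131, 132, 129, 123, 108, 94, 83, 106, 137, 167, 184, 179, 175, 172, 170, 169, 167, 166, 167, 168, 147, 129, 118, 120, 124, 126, 128]
```

The profiles didn't change when I let go, and both ends of the guide line up with the stowed one. Handing in.

```bash
python3 -c "
from station import arm
print(arm.sign_off())"
```

```text
the job is handed in; nothing more can be done
None
```

The guide lies in the empty lane under both hoops, released and level with the stowed guide to about 1 mm by the side camera; I handed the job in at about 14.5 s of the 48 s, and no verdict came back.

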